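# Lengthen the telescopic brush rack by one click

## Task

Make the brush rack longer: slide its movable leg outwards, away from the fixed stand, until the sprung button pops up through the next hole of the tube and locks. Then let go of the rack, and leave the bottle, bowl, ink stone and paperweight around it where they stand.

Things in the scene. Friction and masses are not known exactly. Their poses are not given: they have to be found in the camera images.
- rack: fixed part of the brush rack. Origin on the desk under the middle of its outer tube; z up, y along the tube towards the movable leg. Tube: aluminium, 30 mm square, 300 mm long (y -150 to 150), flat top 185 mm above the desk with three 14 mm square holes. Dark wood stand at y -165: 190 mm high, foot 150 x 70 mm. Five brushes hang under the tube, y -115 to 65
- leg (a joint): how far the movable leg is drawn out, m, growing along the rack's +y; range -0.008 to 0.145. The button can rise at 0, 0.070 and 0.140 (2 mm play each way). It starts at 0.015 to 0.052, button held down in the tube, so 0.070 is the next hole outwards. Sliding takes 4 to 6 N and stays where left; with the button up in a hole the leg is locked: pushing on meets a hard stop
- leg_top (a point): centre of the flat top of the movable leg's post, 244.5 mm above the desk; moves with the leg. Dark wood post, 24 mm along the tube, 26 mm across; it rises 59 mm above the tube's top, so it can be pushed there from its inner side. A 22 mm square steel inner tube joins it to the outer tube. Foot 130 (across) x 40 mm, 16 mm high. Leg 0.4 to 0.6 kg; it slides only along the tube
- pin (a joint): the sprung button, m pressed in: 0 = fully up, standing 6 mm above the outer tube's top and locking the leg; about 0.009 = held down inside the tube. Vertical steel pin, 10 mm diameter.
- pin_place (a point): where on the inner tube the button is, at the height of the outer tube's top (185 mm above the desk); moves with the leg; 220 mm from the middle of the post, towards the fixed stand
- hole1 (a point): centre of the mouth of the tube's middle hole, 185 mm above the desk, at y 40 mm of the rack: the hole that the button must come up through (the others lie 70 mm either side)
- ink_bottle: loose black round ink bottle, 60 mm diameter, 150 mm high, origin at the centre of its underside; to be left alone
- wash_bowl: loose blue ceramic bowl, 100 mm across the rim, 45 mm high, origin at the centre of its underside; to be left alone
- ink_stone: loose black rectangular ink stone (shallow tray), 90 x 130 x 24 mm, origin at the centre of its underside; to be left alone
- paperweight: loose brass bar, 28 x 160 x 20 mm, origin at the centre of its underside; to be left alone

How it is judged:
By the outcome, as a careful person would: the job done as asked, in the order asked, and still so for the second after the job is handed in, with the robot touching nothing.
It also fails if it takes over 30 s, if anything falls off the work surface, if the arm or the gripper's body presses on something with over 40 N, if the wrist force passes 120 N, or if a joint passes its speed limit or range.

## Robot

A 6-joint arm with a two-finger parallel gripper is mounted at the origin on the work surface. World frame = base frame: x ahead of the robot, y to its left, z up, the work surface at z = 0. Lengths are in m, angles in degrees, forces in N, time in s.
With the tool pointing down it reaches from about 0.3 to 0.775 m from the base axis. Payload 14.6 kg.
Tool frame: the origin (TCP) lies at the very end of the fingers, on their centre line; the grasp point (between the pads) lies 19 mm behind it (ctrl.grip_point_offset is the distance from the TCP to the grasp point, in m); z points along the fingers, x is the direction in which the jaws open and shut, and the axes are right-handed (so a half turn about z gives the same grasp; the last joint's range is limited). The gripper opens to 85 mm and grips with 20 to 120 N. Pads are 22 mm wide; open, the fingers measure 114 mm over their backs; the gripper's body (76 mm by 85 mm) begins 54 mm behind the grasp point. The pads swing forward as they close: fully open they stand 13 mm farther back than shut.
Start: joints at [67.46, 17.183, 87.147, -0, 75.671, -3.816], TCP at [0.177, 0.521, 0.199] pointing down, gripper open.
Joint ranges: [-173.82, 173.82], [-45.26, 126.66], [13.44, 144.39], [-59.66, 239.66], [0, 175.72], [-146.38, 146.38]. Speed limits (degrees/s): [127.2, 127.2, 147.25, 180, 180, 180].

## Interface

Orientations are given as a 3x3 rotation matrix whose columns are the frame's x, y, z axes.
In Python, from station import ctrl gives the robot as it stands.
- The arm moves only by the tool arm_command, never from a script. Its argument "rows" is a list of rows, each a list of 2 entries, a list of its own where there are three numbers: the shift along the tool's x, y, z in cm, then the turn, a rotation vector about the tool's x, y, z in degrees. A call has 1 to 5 rows; each row is the pose to reach, as a shift and turn from the pose commanded when the call began, along the tool's axes at that moment; what a row does not reach only later rows make up. A row lasts 1/12 s, in which the tool goes at most 41.7 mm and 7.16 degrees, less where a joint would pass 70% of its speed; a pose out of reach is approached as far as the arm can. A call with a gripper value outside its range is refused whole. "claw" is the finger opening in cm, from 0 to 8.54, set as the call begins (left out, the last holds). The fingers move at their own pace and stop on an object; the grip force is fixed at half the most. Time passes only in rows, so rows that repeat a pose let the fingers close. It gives the time, the measured TCP pose, the force and the opening at its end, in the units of the state.
- ctrl.get_state(): the state, without advancing time (a new reading comes with each control period).
- ctrl.snapshot(name): name is "side" or "top"; returns a dict with "frame" (480x640x3 uint8, red, green, blue), "camera_matrix" (3x3 intrinsics, pixels), "k1" (the pictures are not rectified: a ray, as slopes to the right and down, at radius r is drawn at 1 + k1 r^2 times it, then the intrinsics apply), "R" (3x3) and "t" (3): a world point X has camera coordinates R X + t. Camera axes: x right, y down, z forward; pixel columns grow to the right and rows downward; lengths in m; the calibration is good to about 2 mm. A picture is of the moment at which its call begins. There is no depth.
- ctrl.hand_in(): hands the job in, once; it reports no verdict.
The state is a dict: "clock": time; "joint_positions": joint angles; "qvel": joint speeds; "joint_torque": joint torques, N m; "position": TCP position; "eef_rot": TCP orientation; "contact_force": force on the tool from outside, world axes, zero at the start; "torque": the same for the moment, N m; "finger_gap": finger opening in m.
Only numpy, scipy, OpenCV 4.12 (cv2) and the standard library are available. Lean on these libraries where they do the work, as an engineer would, in place of code of your own. Each camera call takes 0.05 s, during which the arm holds its last target.

## Working session

There is one attempt and no reset: what is moved stays moved. The work goes in short steps, Python scripts to look and compute and a tool call to move; the robot and the scene stay as the last step left them, time stands still between calls to the robot, and variables do not carry over. Pictures are saved under pics/ and viewed, and the job is handed in when it is done.

Besides the shell and the picture viewer there is one more tool, called after ">>>" as name([rows], argument=value, ...), one row to a line, values as JSON. arm_command: Moves the arm, as the interface text tells. Its arguments: {"type":"object","properties":{"rows":{"type":"array","items":{"type":"array"}},"claw":{"type":"number"}},"required":["rows"]}

```bash
mkdir -p pics; cat > h.py <<'E'
import numpy as np, cv2, pickle
from station import ctrl
def snap(name,fn):
    s=ctrl.snapshot(name); pickle.dump(s,open(f'pics/{fn}.pkl','wb'))
    cv2.imwrite(f'pics/{fn}.png',cv2.cvtColor(s['frame'],cv2.COLOR_RGB2BGR)); return s
def load(fn): return pickle.load(open(f'pics/{fn}.pkl','rb'))
def crop(fn,x0,y0,x1,y1,k,out):
    s=load(fn); im=cv2.cvtColor(s['frame'],cv2.COLOR_RGB2BGR)[y0:y1,x0:x1]
    cv2.imwrite(f'pics/{out}.png',cv2.resize(im,None,fx=k,fy=k,interpolation=cv2.INTER_CUBIC))
def dist(s): return np.array([s['k1'],0,0,0,0.])
def ray(s,u,v):
    K=np.array(s['camera_matrix']);n=cv2.undistortPoints(np.array([[[u,v]]],float),K,dist(s))[0,0]
    R=np.array(s['R']);t=np.array(s['t']);return -R.T@t, R.T@np.array([n[0],n[1],1])
def atz(s,u,v,z):
    c,d=ray(s,u,v); return c+d*(z-c[2])/d[2]
def proj(s,P):
    R=np.array(s['R']);p,_=cv2.projectPoints(np.array(P,float).reshape(-1,1,3),cv2.Rodrigues(R)[0],np.array(s['t'],float),np.array(s['camera_matrix'],float),dist(s));return p[:,0]
E
python3 - <<'E'
from h import *
for n in('side','top'):
    s=snap(n,n+'0');print(n,s['k1'],s['camera_matrix'],-np.array(s['R']).T@s['t'])
print(ctrl.get_state())
E
```

```text
side 0.0553187802576788 [[548.10820412   0.         318.08891214]
 [  0.         548.10820412 240.21756981]
 [  0.           0.           1.        ]] [ 0.184553   -0.79467862  0.70012567]
top -0.04880798489382382 [[455.9349689    0.         318.08404291]
 [  0.         455.9349689  229.44686238]
 [  0.           0.           1.        ]] [ 0.47030382 -0.14361382  1.11405003]
{'clock': 0.1, 'joint_positions': array([ 6.74597585e+01,  1.72130521e+01,  8.71758386e+01,  3.13544690e-04,
        7.56703730e+01, -3.81316261e+00]), 'qvel': array([ 0.08665051, -0.0334771 ,  0.00427204, -0.06460378, -0.00322878,
       -0.01330958]), 'joint_torque': array([ 5.85158286e-04, -5.44370198e+01, -3.62373805e+01, -1.91684757e-05,
        2.99464817e-03, -2.45993988e-06]), 'position': array([0.17646923, 0.52067187, 0.19897894]), 'eef_rot': array([[ 3.21061700e-01,  9.47058194e-01, -4.01395600e-04],
       [ 9.47057718e-01, -3.21061942e-01, -9.53301213e-04],
       [-1.03170458e-03, -7.40762925e-05, -9.99999465e-01]]), 'contact_force': array([ 0.59714959, -0.1991559 , -0.27282994]), 'torque': array([ 0.00391585, -0.00932369, -0.00520065]), 'finger_gap': 0.08554335854739152}
```

View pics/side0.png

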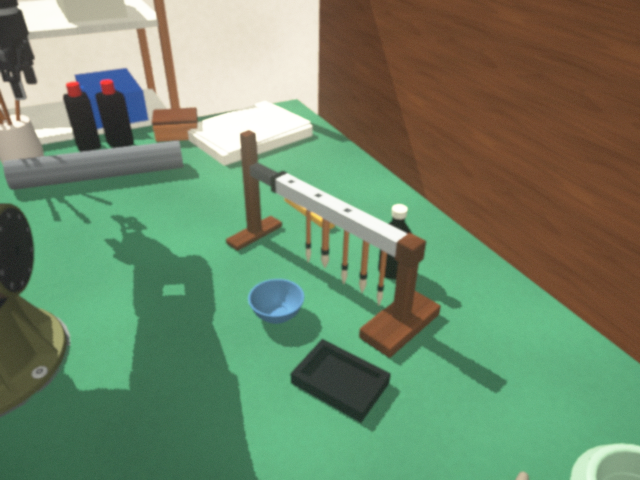

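View pics/top0.png

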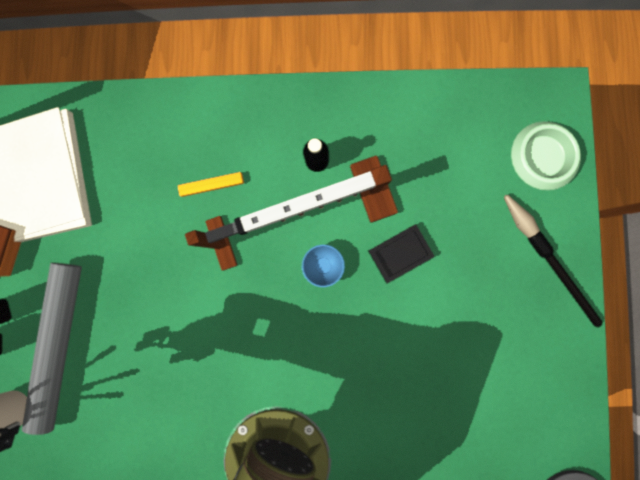

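Side view: the stand is at the right (412,250) and the movable post at (249,135). Top view: the stand is at (378,176), the post top at (193,239), the holes at (255,220), (287,209) and (319,197), the bottle at (316,150), the bowl at (323,266) and the brass bar at (210,184).

```bash
python3 - <<'E'
from h import *
crop('top0',170,150,410,290,3.3,'t0c'); crop('side0',210,110,450,290,3.3,'s0c')
E
```

```text
(no output)
```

View pics/t0c.png

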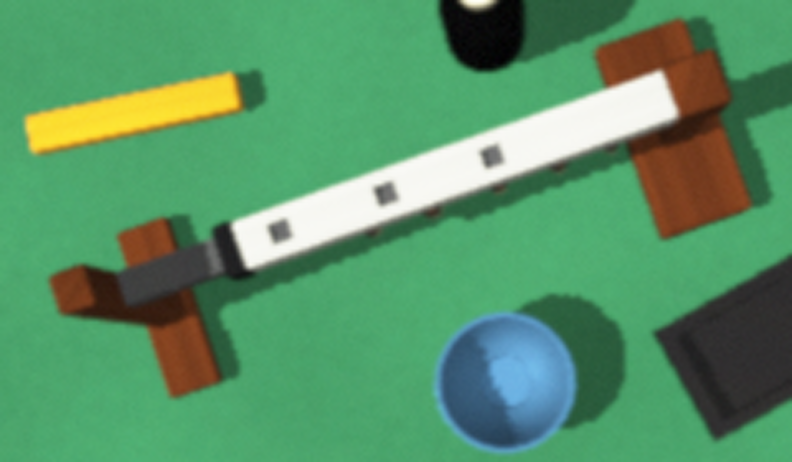

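View pics/s0c.png

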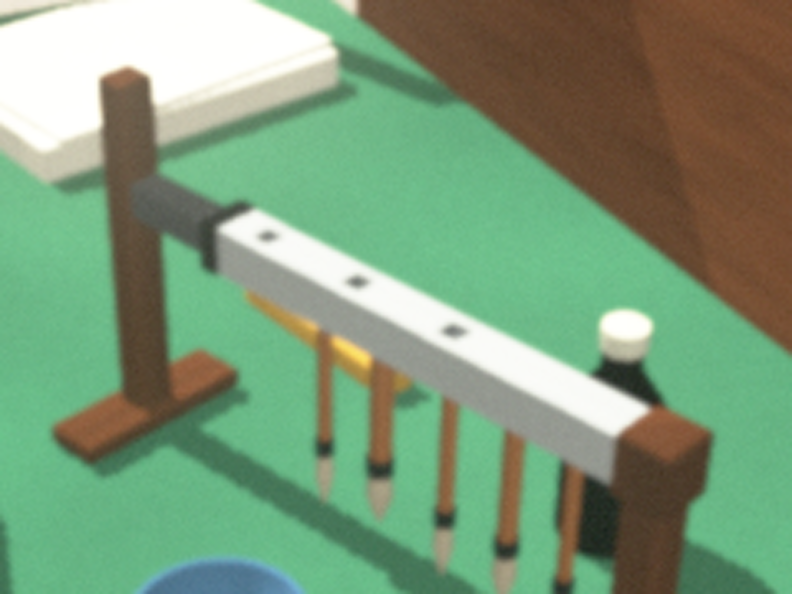

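```bash
cat > m.py <<'E'
from h import *
from scipy.optimize import least_squares
T=load('top0');S=load('side0')
c=lambda x,y,ox,oy:np.array([ox+(x+.5)/3.3-.5,oy+(y+.5)/3.3-.5])
ht=[c(280,231,170,150),c(386,193.5,170,150),c(491.5,156,170,150)]
hs=[c(268,236,210,110),c(358,282,210,110),c(454,331,210,110)]
pt=c(74,290,170,150); ps=c(127,78,210,110)
ys=[.110,.040,-.030]
def f(p):
    x,y,a,d=p; u=np.array([-np.sin(a),np.cos(a),0]);o=np.array([x,y,0]);r=[]
    P=[o+u*k+[0,0,.185] for k in ys]; L=o+u*d+[0,0,.2445]
    return np.concatenate([(proj(T,P)-ht).ravel(),(proj(S,P)-hs).ravel(),proj(T,[L])[0]-pt,proj(S,[L])[0]-ps])
o=atz(T,*ht[1],.185)
r=least_squares(f,[o[0],o[1],np.pi/2,.29]);
E
python3 - <<'E'
from m import *
for h in ht: print(atz(T,*h,.185))
x,y,a,d=r.x;print(r.x,np.degrees(a),r.fun.round(2))
u=np.array([-np.sin(a),np.cos(a)]);print('u',u,'post',[x,y]+u*d,'hole1',[x,y]+u*.04)
# pin at d-0.22 ; target 0.04 -> post target 0.26
print('leg',d-.22-.04+.07, 'to go',.26-d,'r',np.linalg.norm([x,y]+u*d), np.linalg.norm([x,y]+u*.26))
for n,(uu,v,z) in dict(bowl=(323,266,.045),bottle=(315,146,.15),pw=(210,184,.02)).items(): print(n,atz(T,uu,v,z))
E
```

```text
[0.56168669 0.01506576 0.185     ]
[ 0.58373917 -0.05156634  0.185     ]
[ 0.60578919 -0.11774839  0.185     ]
[ 0.59642563 -0.0885913   0.32426134  0.22700019] 18.578805964730094 [-0.29  0.16 -0.43  0.04 -0.35 -0.09  0.16  0.6   0.01  0.48  0.25  0.56
  0.15 -0.2  -0.18 -0.31]
u [-0.3186087   0.94788633] post [0.52410139 0.12657908] hole1 [ 0.58368128 -0.05067584]
leg 0.037000187655926005 to go 0.03299981234407401 r 0.5391702266585483 0.5373001891032666
bowl [ 0.46319537 -0.12120224  0.045     ]
bottle [ 0.72170861 -0.11105171  0.15      ]
pw [0.66806511 0.15251701 0.02      ]
```

>>> arm_command([
  [[0,0,-4],[0,0,-7]],
  [[0,0,-8],[0,0,-14]],
  [[-1.5,2.4,-10.5],[0,0,-21]],
  [[-3.5,5.7,-10.5],[0,0,-28]],
  [[-5.5,9,-10.5],[0,0,-35]],
], claw=0)

```text
clock: 0.52
position: [0.2426, 0.4418, 0.3056]
eef_rot: [[-0.277, 0.961, 0.001], [0.961, 0.277, 0.002], [0.001, 0.002, -1.0]]
contact_force: [1.2, 0.5, -0.7]
finger_gap: 0.0252
```

```bash
cat > d.py <<'E'
from m import *
import sys
x,y,a,d=r.x;u=np.array([-np.sin(a),np.cos(a)])
def to(off,z,lat=0):
    st=ctrl.get_state();R=st['eef_rot'];p=st['position']
    w=np.array([*( [x,y]+u*(d+off)+lat*np.array([u[1],-u[0]])),z])
    ang=np.degrees(np.arctan2(u[1],u[0])-np.arctan2(R[1,0],R[0,0]))
    print('t',st['clock'],'p',p.round(4),'F',st['contact_force'].round(1),'gap',st['finger_gap'],'target',w.round(4),'tool shift cm',(R.T@(w-p)*100).round(2),'tool z turn',round(-ang,2),'tilt',R[:,2].round(4),'along',np.dot(p[:2]-[x,y],u)-d, 'joints',st['joint_positions'].round(0))
to(float(sys.argv[1]),float(sys.argv[2]))
E
python3 d.py -.05 .30
```

```text
t 0.5167 p [0.2426 0.4418 0.3056] F [ 1.2  0.5 -0.7] gap 0.025219513255211157 target [0.54   0.0792 0.3   ] tool shift cm [-43.07  18.55   0.53] tool z turn -2.52 tilt [ 0.0012  0.0018 -1.    ] along 0.38844260880300363 joints [ 57.   8.  85.  -0.  88. -49.]
```

>>> arm_command([
  [[-3.2,1.4,0],[0,0,-2.3]],
  [[-6.4,2.8,0],[0,0,-2.3]],
  [[-9.6,4.2,0],[0,0,-2.3]],
  [[-12.8,5.6,0],[0,0,-2.3]],
  [[-16,7,0],[0,0,-2.3]],
])

```text
clock: 0.93
position: [0.3534, 0.3056, 0.3044]
eef_rot: [[-0.308, 0.951, -0.0], [0.951, 0.308, -0.0], [-0.0, -0.0, -1.0]]
contact_force: [0.3, 0.2, 0.1]
finger_gap: 0.0001
```

>>> arm_command([
  [[-3.4,1.4,0],[0,0,0]],
  [[-6.8,2.8,0],[0,0,0]],
  [[-10.2,4.2,0],[0,0,0]],
  [[-13.6,5.6,0],[0,0,0]],
  [[-17,6.5,0],[0,0,0]],
])

```text
clock: 1.35
position: [0.468, 0.1638, 0.3041]
eef_rot: [[-0.308, 0.952, -0.0], [0.952, 0.308, -0.0], [0.0, -0.001, -1.0]]
contact_force: [0.4, 0.9, -1.0]
finger_gap: -0.0001
```

```bash
python3 d.py -.05 .30
```

```text
t 1.35 p [0.468  0.1638 0.3041] F [ 0.4  0.9 -1. ] gap -0.00011841974043301039 target [0.54   0.0792 0.3   ] tool shift cm [-10.26   4.26   0.41] tool z turn -0.66 tilt [-5.e-04 -1.e-04 -1.e+00] along 0.053133725778248764 joints [ 15.   7.  86.   0.  87. -93.]
```

>>> arm_command([
  [[-3.3,1.3,0],[0,0,-0.6]],
  [[-6.6,2.6,0],[0,0,-0.6]],
  [[-9.2,3.8,0],[0,0,-0.6]],
  [[-9.2,3.8,0],[0,0,-0.6]],
  [[-9.2,3.8,0],[0,0,-0.6]],
])

```text
clock: 1.77
position: [0.5317, 0.0886, 0.3037]
eef_rot: [[-0.316, 0.949, -0.002], [0.949, 0.316, -0.0], [0.0, -0.002, -1.0]]
contact_force: [0.3, -0.2, -0.2]
finger_gap: -0.0002
```

```bash
python3 d.py -.05 .203; python3 -c "
from h import *
snap('top','top1');snap('side','side1');crop('side1',190,20,430,200,3.3,'s1c')"
```

```text
t 1.7667 p [0.5317 0.0886 0.3037] F [ 0.3 -0.2 -0.2] gap -0.0001682570006090428 target [0.54   0.0792 0.203 ] tool shift cm [-1.16  0.51 10.06] tool z turn -0.18 tilt [-1.6e-03 -1.0e-04 -1.0e+00] along -0.038430482894138474 joints [   6.   13.   79.    0.   88. -103.]
```

View pics/s1c.png

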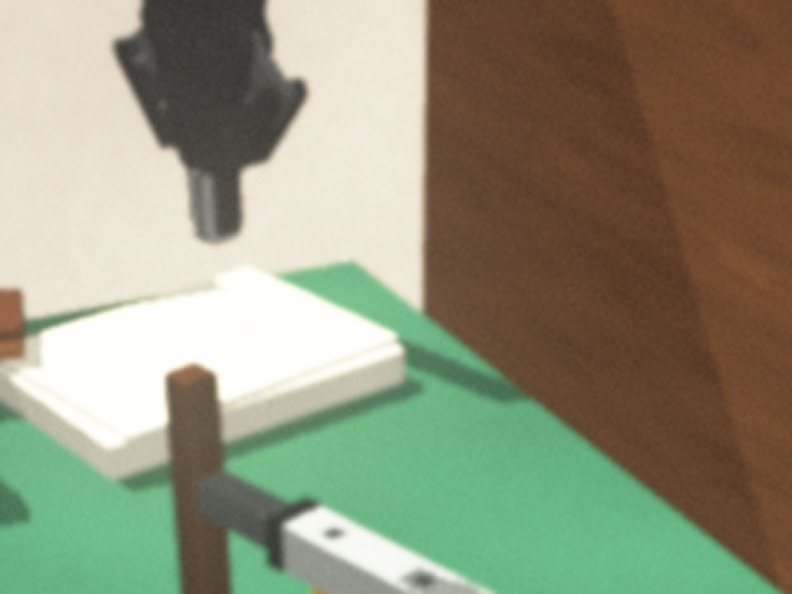

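View pics/top1.png

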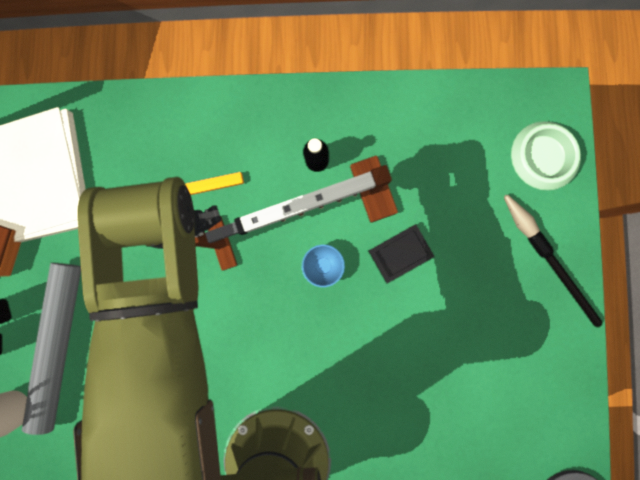

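>>> arm_command([
  [[-1,0.4,2],[0,0,0]],
  [[-1,0.4,4.5],[0,0,0]],
  [[-1,0.4,7],[0,0,0]],
  [[-1,0.4,9],[0,0,0]],
  [[-1,0.4,9.8],[0,0,0]],
])

```text
clock: 2.28
position: [0.5368, 0.0823, 0.204]
eef_rot: [[-0.319, 0.948, -0.003], [0.948, 0.319, -0.0], [0.001, -0.003, -1.0]]
contact_force: [0.6, -0.8, -0.2]
finger_gap: 0.0002
```

>>> arm_command([
  [[0,0,0],[0,0,0]],
  [[0,0,0],[0,0,0]],
])

```text
clock: 2.45
position: [0.5384, 0.0819, 0.2076]
eef_rot: [[-0.318, 0.948, 0.001], [0.948, 0.318, 0.0], [-0.0, 0.001, -1.0]]
contact_force: [-0.1, -0.1, -0.3]
finger_gap: 0.0001
```

```bash
python3 d.py -.0265 .203; python3 -c "
from h import *
snap('side','side2');crop('side2',190,50,430,230,3.3,'s2c')"
```

```text
t 2.45 p [0.5384 0.0819 0.2076] F [-0.1 -0.1 -0.3] gap 5.6405217632352176e-05 target [0.5325 0.1015 0.203 ] tool shift cm [2.04 0.07 0.46] tool z turn -0.01 tilt [ 9.e-04  1.e-04 -1.e+00] along -0.046857562965856525 joints [   5.   16.   87.    0.   76. -104.]
```

View pics/s2c.png

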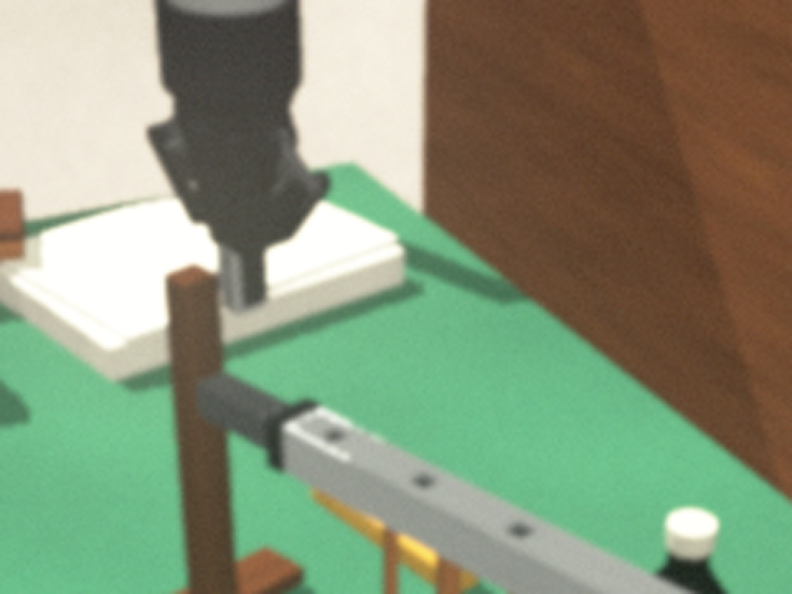

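```bash
python3 -c "
from h import *
s=load('side2');p=ctrl.get_state()['position']
print((proj(s,[p,p+[0,0,.05],[.5241,.1266,.2445],[.5241,.1266,.185]])-[190,50])*3.3)"
```

```text
[[248.01148729 357.34816953]
 [243.909138   277.43194738]
 [191.25331024 273.8138256 ]
 [197.70084386 365.57713577]]
```

```bash
python3 -c "
from h import *
s=load('side1');print((proj(s,[[.5317,.0886,.3037]])-[190,20])*3.3)
s=load('top1');print(proj(s,[[.5317,.0886,.3037]]))
s=load('side0');print(proj(s,[[.177,.521,.199]]))
print(ctrl.grip_point_offset)
snap('top','top2');crop('top2',150,150,310,270,5,'t2c')"
```

```text
[[223.2462635  296.96878386]]
[[202.93133371 230.8788947 ]]
[[ 34.06221327 111.40019457]]
0.0187
```

View pics/t2c.png

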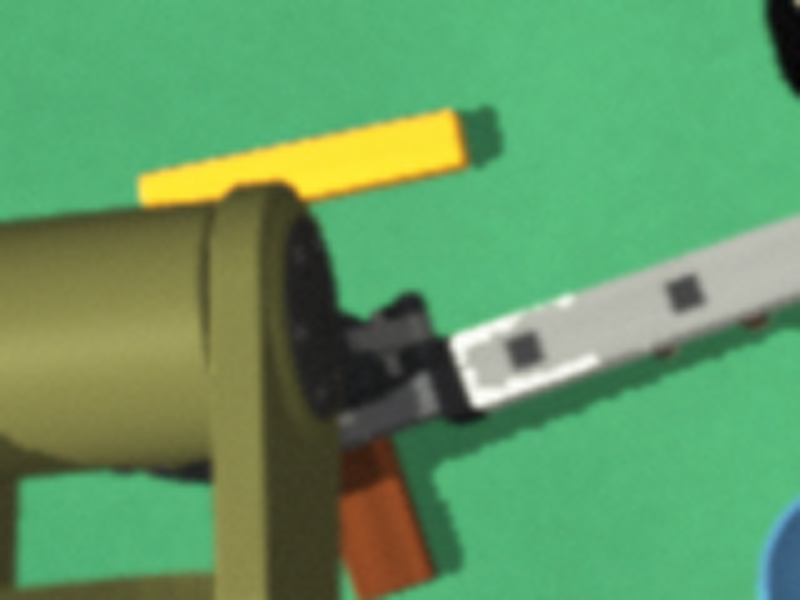

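```bash
python3 - <<'E'
from h import *
p=ctrl.get_state()['position'];print(p)
s=load('side2')
c,d=ray(s,190+243/3.3,50+306/3.3)
for k in (.9,.95,1,1.03,1.06,1.1,1.15,1.2): print((c+d*k).round(4))
crop('side0',0,0,80,110,6,'s0g')
t=load('top2');print((proj(t,[p,p+[0,0,.033],p+[0,0,.1],p+[0,0,.2]])-[150,150])*5)
print((proj(s,[p,p+[0,0,.1],p+[0,0,.2]])-[190,50])*3.3)
E
```

```text
[0.53881019 0.08171864 0.20817048]
[ 0.4929 -0.0284  0.2986]
[0.51   0.0142 0.2763]
[0.5271 0.0568 0.254 ]
[0.5374 0.0823 0.2406]
[0.5477 0.1078 0.2273]
[0.5614 0.1419 0.2094]
[0.5785 0.1845 0.1871]
[0.5957 0.227  0.1648]
[[348.62428857 402.99095539]
 [327.69545337 397.00179239]
 [280.05767037 383.36438772]
 [192.61515911 358.3137827 ]]
[[248.27643526 357.28201354]
 [239.79358028 192.43472057]
 [229.99227047   5.30885792]]
```

View pics/s0g.png

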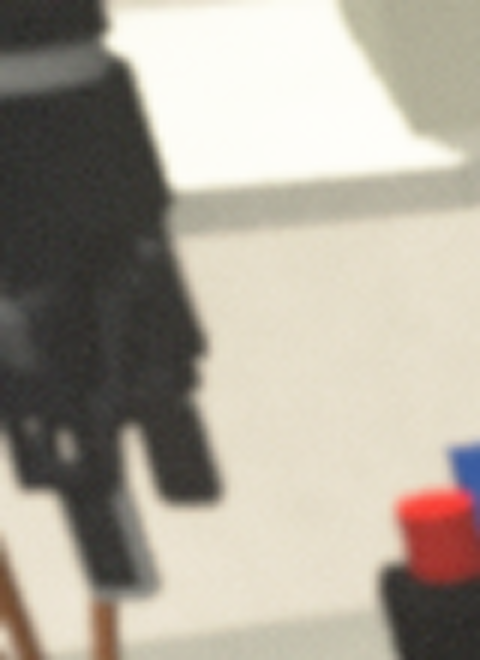

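>>> arm_command([
  [[0,0,0.6],[0,0,0]],
  [[0,0,1.2],[0,0,0]],
  [[0,0,1.5],[0,0,0]],
  [[0,0,1.5],[0,0,0]],
])

```text
clock: 2.88
position: [0.538, 0.0813, 0.1906]
eef_rot: [[-0.318, 0.948, -0.001], [0.948, 0.318, -0.0], [0.0, -0.001, -1.0]]
contact_force: [0.2, -0.1, -0.4]
finger_gap: -0.0001
```

```bash
python3 d.py -.0265 .19; python3 -c "
from h import *
s=snap('side','side3');crop('side3',190,50,430,230,3.3,'s3c')
p=ctrl.get_state()['position'];print((proj(s,[p,p+[0,0,.033]])-[190,50])*3.3)
print(proj(load('top0'),[[0,0,0],[0,0,.1]]))"
```

```text
t 2.8833 p [0.538  0.0813 0.1906] F [ 0.2 -0.1 -0.4] gap -0.00014644432668545098 target [0.5325 0.1015 0.19  ] tool shift cm [2.09 0.12 0.06] tool z turn -0.06 tilt [-1.3e-03 -1.0e-04 -1.0e+00] along -0.04735343641109083 joints [   5.   17.   89.   -0.   74. -104.]
[[248.82351806 384.04486159]
 [246.19618518 332.84939912]]
[[276.51102228 459.79295905]
 [270.9531161  479.24278771]]
```

View pics/s3c.png

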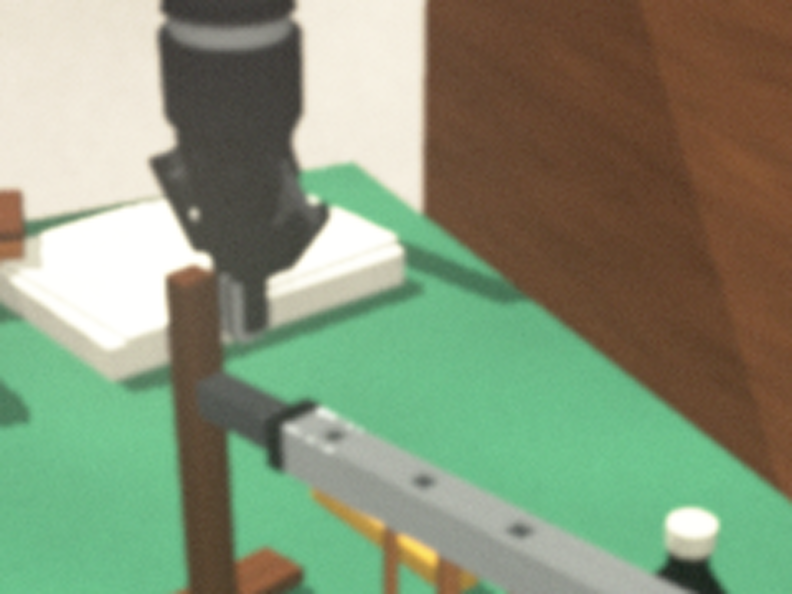

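>>> arm_command([
  [[0.4,0.1,0],[0,0,0]],
  [[0.8,0.1,0],[0,0,0]],
  [[1.2,0.1,0],[0,0,0]],
  [[1.6,0.1,0],[0,0,0]],
  [[2.0,0.1,0],[0,0,0]],
])

```text
clock: 3.35
position: [0.5328, 0.1012, 0.1916]
eef_rot: [[-0.318, 0.948, 0.0], [0.948, 0.318, 0.0], [-0.0, 0.0, -1.0]]
contact_force: [-0.3, -0.1, -0.6]
finger_gap: -0.0001
```

>>> arm_command([
  [[0.2,0,0],[0,0,0]],
  [[0.4,0,0],[0,0,0]],
  [[0.6,0,0],[0,0,0]],
  [[0.8,0,0],[0,0,0]],
  [[1.0,0,0],[0,0,0]],
])

```text
clock: 3.77
position: [0.53, 0.1096, 0.1916]
eef_rot: [[-0.317, 0.948, 0.001], [0.948, 0.317, -0.001], [-0.001, 0.0, -1.0]]
contact_force: [1.4, -5.7, 0.6]
finger_gap: 0.0001
```

```bash
python3 d.py 0.0065 .19; python3 -c "
from h import *
s=snap('side','side4');crop('side4',190,50,430,230,3.3,'s4c')"
```

```text
t 3.7667 p [0.53   0.1096 0.1916] F [ 1.4 -5.7  0.6] gap 9.57893388538583e-05 target [0.522  0.1327 0.19  ] tool shift cm [ 2.45 -0.02  0.16] tool z turn -0.08 tilt [ 6.e-04 -1.e-03 -1.e+00] along -0.017956879785727076 joints [   8.   16.   89.   -0.   74. -101.]
```

View pics/s4c.png

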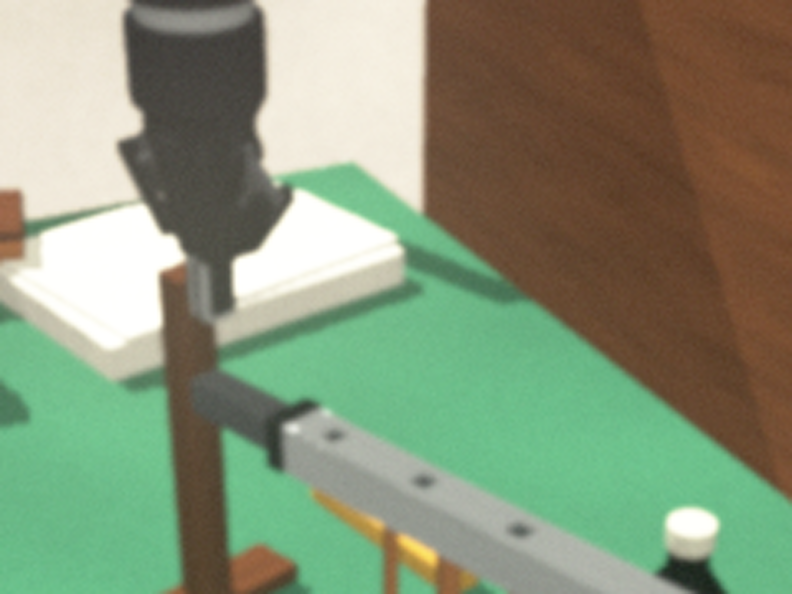

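>>> arm_command([
  [[0.3,0,0],[0,0,0]],
  [[0.6,0,0],[0,0,0]],
  [[0.9,0,0],[0,0,0]],
  [[1.2,0,0],[0,0,0]],
  [[1.5,0,0],[0,0,0]],
])

```text
clock: 4.23
position: [0.5252, 0.1239, 0.1916]
eef_rot: [[-0.317, 0.948, 0.001], [0.948, 0.317, -0.001], [-0.001, 0.0, -1.0]]
contact_force: [1.8, -5.5, -0.3]
finger_gap: -0.0001
```

```bash
python3 d.py 0.0065 .19; python3 -c "
from h import *
s=snap('side','side5');crop('side5',190,50,430,230,3.3,'s5c')"
```

```text
t 4.2333 p [0.5252 0.1239 0.1916] F [ 1.8 -5.5 -0.3] gap -0.0001290599691618552 target [0.522  0.1327 0.19  ] tool shift cm [ 0.94 -0.02  0.16] tool z turn -0.08 tilt [ 5.e-04 -9.e-04 -1.e+00] along -0.0029184161394919528 joints [  9.  16.  89.  -0.  74. -99.]
```

View pics/s5c.png

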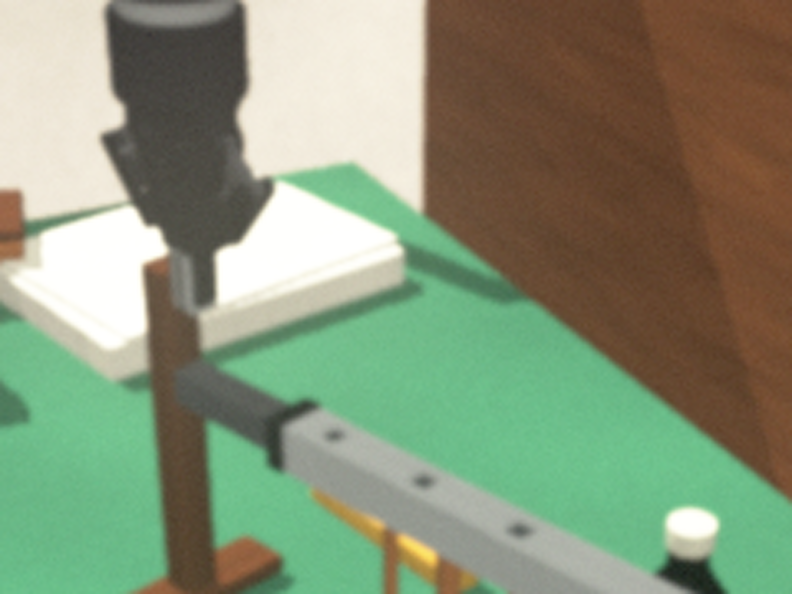

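>>> arm_command([
  [[0.12,0,0],[0,0,0]],
  [[0.24,0,0],[0,0,0]],
  [[0.36,0,0],[0,0,0]],
  [[0.48,0,0],[0,0,0]],
  [[0.6,0,0],[0,0,0]],
])

```text
clock: 4.7
position: [0.5233, 0.1296, 0.1916]
eef_rot: [[-0.317, 0.948, 0.0], [0.948, 0.317, -0.001], [-0.001, 0.0, -1.0]]
contact_force: [1.7, -5.6, -0.7]
finger_gap: 0.0
```

>>> arm_command([
  [[0.1,0,0],[0,0,0]],
  [[0.2,0,0],[0,0,0]],
  [[0.3,0,0],[0,0,0]],
])

```text
clock: 4.95
position: [0.5222, 0.1327, 0.1916]
eef_rot: [[-0.317, 0.948, 0.0], [0.948, 0.317, -0.0], [-0.0, 0.0, -1.0]]
contact_force: [1.4, -2.3, 0.0]
finger_gap: -0.0002
```

```bash
python3 d.py 0.0065 .19; python3 -c "
from h import *
s=snap('side','side6');crop('side6',190,50,430,230,3.3,'s6c')"
```

```text
t 4.95 p [0.5222 0.1327 0.1916] F [ 1.4 -2.3  0. ] gap -0.0002454868466898292 target [0.522  0.1327 0.19  ] tool shift cm [ 0.01 -0.02  0.16] tool z turn -0.07 tilt [ 2.e-04 -2.e-04 -1.e+00] along 0.006375911771187348 joints [ 10.  16.  90.  -0.  74. -98.]
```

View pics/s6c.png

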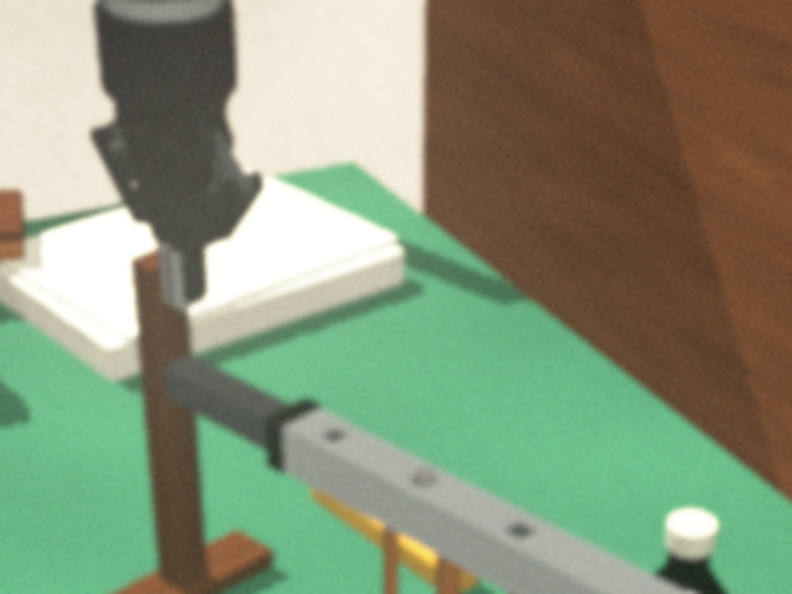

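The middle hole at crop (424,478) is now filled by a greyish button, and the force fell. I'll push a little further to confirm the hard stop, then look closer.

>>> arm_command([
  [[0.1,0,0],[0,0,0]],
  [[0.2,0,0],[0,0,0]],
  [[0.2,0,0],[0,0,0]],
])

```text
clock: 5.25
position: [0.5215, 0.135, 0.1916]
eef_rot: [[-0.318, 0.948, 0.0], [0.948, 0.318, 0.0], [0.0, 0.0, -1.0]]
contact_force: [1.5, -2.5, -0.1]
finger_gap: 0.0
```

```bash
python3 d.py 0.0065 .19; python3 -c "
from h import *
s=snap('side','side7');crop('side7',270,150,370,220,8,'s7c')"
```

```text
t 5.25 p [0.5215 0.135  0.1916] F [ 1.5 -2.5 -0.1] gap 1.5445786483111254e-05 target [0.522  0.1327 0.19  ] tool shift cm [-0.23 -0.02  0.16] tool z turn -0.05 tilt [ 2.e-04  1.e-04 -1.e+00] along 0.008767199624559158 joints [ 11.  16.  90.   0.  74. -98.]
```

View pics/s7c.png

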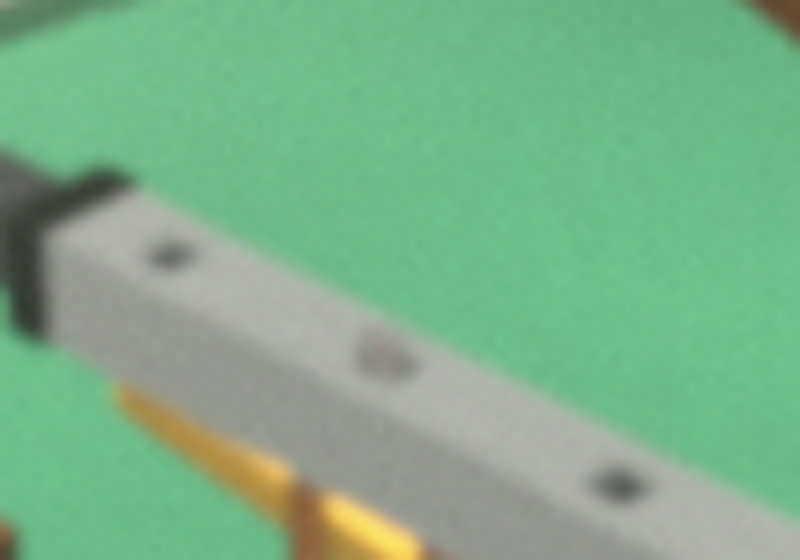

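>>> arm_command([
  [[0.05,0,0],[0,0,0]],
  [[0.1,0,0],[0,0,0]],
])

```text
clock: 5.47
position: [0.5213, 0.1356, 0.1916]
eef_rot: [[-0.318, 0.948, 0.0], [0.948, 0.318, -0.0], [-0.0, 0.0, -1.0]]
contact_force: [2.4, -5.7, 0.5]
finger_gap: -0.0001
```

```bash
python3 d.py 0.0065 .19
```

```text
t 5.4667 p [0.5213 0.1356 0.1916] F [ 2.4 -5.7  0.5] gap -0.00011179025914072392 target [0.522  0.1327 0.19  ] tool shift cm [-0.3  -0.02  0.16] tool z turn -0.06 tilt [ 3.e-04 -3.e-04 -1.e+00] along 0.009452213534332815 joints [ 11.  16.  90.  -0.  74. -98.]
```

>>> arm_command([
  [[0.05,0,0],[0,0,0]],
  [[0.1,0,0],[0,0,0]],
])

```text
clock: 5.63
position: [0.5212, 0.1358, 0.1916]
eef_rot: [[-0.317, 0.948, 0.001], [0.948, 0.317, -0.002], [-0.002, 0.0, -1.0]]
contact_force: [4.3, -12.4, 0.7]
finger_gap: 0.0001
```

```bash
python3 d.py 0.0065 .19
```

```text
t 5.6333 p [0.5212 0.1358 0.1916] F [  4.3 -12.4   0.7] gap 9.606382811047493e-05 target [0.522  0.1327 0.19  ] tool shift cm [-0.31 -0.02  0.16] tool z turn -0.08 tilt [ 9.0e-04 -1.6e-03 -1.0e+00] along 0.00965161205208484 joints [ 11.  16.  90.  -0.  74. -98.]
```

Hard stop found: the tool advanced 0.2 mm and the force rose to 13 N. Backing off along the tube, then going up and clear.

>>> arm_command([
  [[-0.6,0,0],[0,0,0]],
  [[-1.4,0,0],[0,0,0]],
  [[-2.2,0,0],[0,0,0]],
  [[-2.2,0,-1.5],[0,0,0]],
  [[-2.2,0,-4],[0,0,0]],
])

```text
clock: 6.05
position: [0.527, 0.1149, 0.2296]
eef_rot: [[-0.317, 0.948, -0.005], [0.948, 0.317, -0.0], [0.001, -0.005, -1.0]]
contact_force: [-0.0, -0.8, -0.9]
finger_gap: -0.0001
```

>>> arm_command([
  [[0,0,-3],[0,0,0]],
  [[0,0,-6],[0,0,0]],
  [[0,0,-9],[0,0,0]],
  [[2.5,-1.5,-11],[0,0,0]],
  [[5.5,-3,-11],[0,0,0]],
])

```text
clock: 6.47
position: [0.4827, 0.1577, 0.3453]
eef_rot: [[-0.315, 0.949, 0.005], [0.949, 0.315, 0.002], [-0.0, 0.005, -1.0]]
contact_force: [-0.2, 0.3, -0.4]
finger_gap: -0.0002
```

>>> arm_command([
  [[3,-1.5,0],[0,0,0]],
  [[6,-3,0],[0,0,0]],
  [[9,-4.5,0],[0,0,0]],
  [[12,-6,0],[0,0,0]],
  [[14,-7,0],[0,0,0]],
])

```text
clock: 6.88
position: [0.3694, 0.2701, 0.3417]
eef_rot: [[-0.318, 0.948, -0.0], [0.948, 0.318, 0.001], [0.001, 0.0, -1.0]]
contact_force: [-0.5, 0.9, -0.5]
finger_gap: 0.0004
```

>>> arm_command([
  [[3,-1.5,0],[0,0,0]],
  [[6,-3,0],[0,0,0]],
  [[8,-4,0],[0,0,0]],
  [[8,-4,0],[0,0,0]],
  [[8,-4,0],[0,0,0]],
])

```text
clock: 7.3
position: [0.3074, 0.3324, 0.3415]
eef_rot: [[-0.32, 0.948, -0.0], [0.948, 0.32, 0.0], [0.0, -0.0, -1.0]]
contact_force: [0.2, -0.7, 0.1]
finger_gap: -0.0002
```

```bash
python3 -c "
from h import *
s=snap('side','side9');crop('side9',210,110,450,290,3.3,'s9c');snap('top','top9');crop('top9',150,130,410,290,3,'t9c');st=ctrl.get_state();print(st['clock'],st['position'],st['contact_force'])"
```

```text
7.4 [0.30823281 0.33159444 0.34144309] [-0.58943537 -0.06242668  0.35740948]
```

View pics/s9c.png

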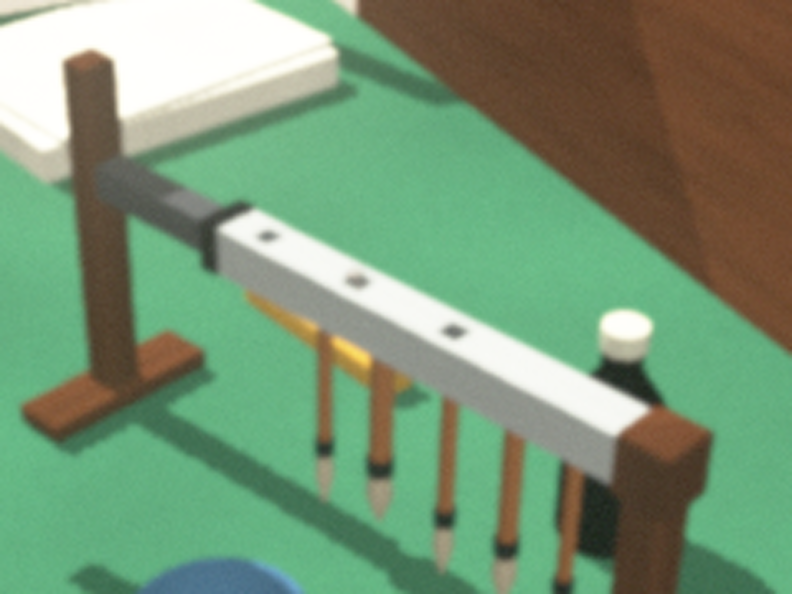

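View pics/t9c.png

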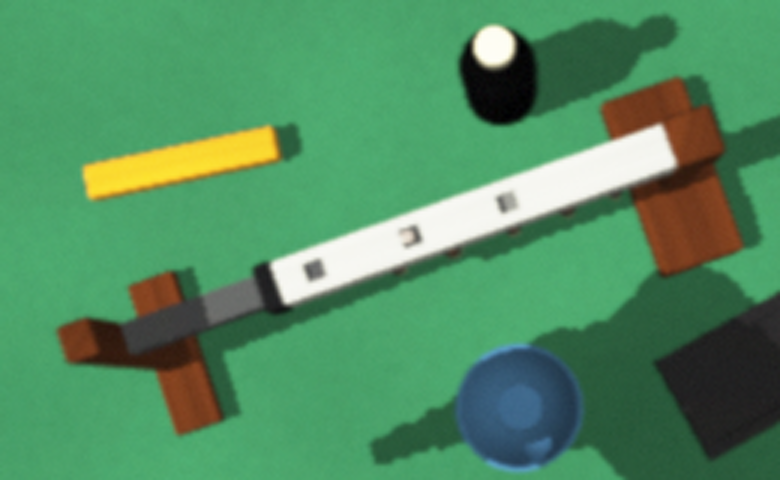

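```bash
python3 - <<'E'
from h import *
crop('side9',290,170,350,215,13,'s9p')
crop('top9',260,190,310,227,16,'t9p')
from m import *
x,y,a,d=r.x;u=np.array([-np.sin(a),np.cos(a),0]);v=np.array([u[1],-u[0],0])
S9=load('side9');T9=load('top9')
for P in (.04,.042): 
  for z in (.185,.191): 
    q=np.array([x,y,0])+u*P+[0,0,z]; print(P,z,(proj(S9,[q])-[290,170]+.5)*13-.5,(proj(T9,[q])-[260,190]+.5)*16-.5)
pt2=np.array([150+(78+.5)/3-.5,130+(342+.5)/3-.5]);ps2=np.array([210+(90+.5)/3.3-.5,110+(61+.5)/3.3-.5])
g=lambda q:np.concatenate([proj(T9,[np.array([x,y,.2445])+u*q[0]])[0]-pt2,proj(S9,[np.array([x,y,.2445])+u*q[0]])[0]-ps2])
rr=least_squares(g,[.26]);print('leg',rr.x-.19,'fit0',d-.19,rr.fun)
E
```

```text
0.04 0.185 [[371.93492911 338.6237758 ]] [[426.5386437  300.70648126]]
0.04 0.191 [[372.47154227 301.30557713]] [[421.78145073 295.11374244]]
0.042 0.185 [[361.48162328 333.29963514]] [[411.89915066 305.95783025]]
0.042 0.191 [[361.97959621 296.0035089 ]] [[407.04820038 300.39892328]]
leg [0.07090545] fit0 0.037000187655926 [ 0.24876564 -0.45278697 -0.35236112 -0.52424894]
```

View pics/s9p.png

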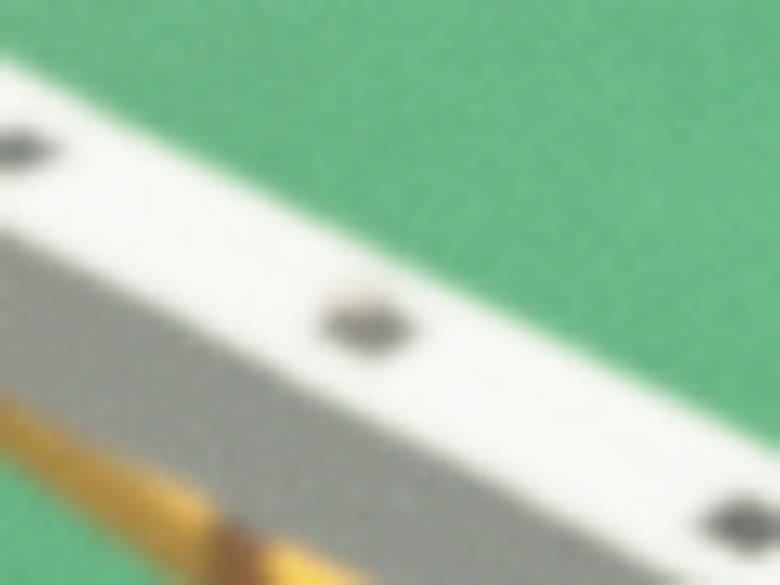

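View pics/t9p.png

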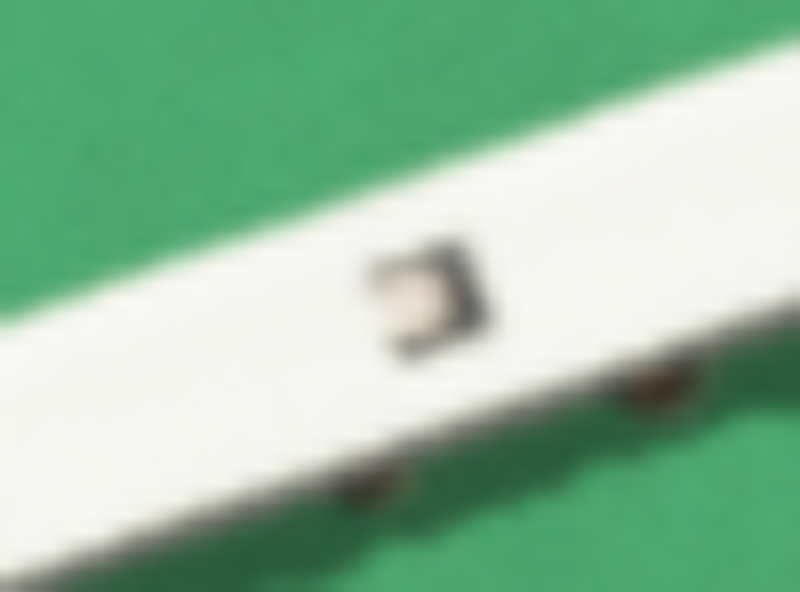

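```bash
python3 -c "
from h import *
print(ctrl.hand_in(), ctrl.get_state()['clock'])"
```

```text
the job is handed in; nothing more can be done
the job is handed in; nothing more can be done
```

The rack is longer and locked: the sprung button came up through the middle hole, and I handed the job in after about 7.4 s of the 30 s.

I pushed the inner side of the movable post outwards with the closed fingers, using about 6 N. I then backed off and moved the arm well clear.

**Last checks:**
- **Button:** it fills the middle hole in both pictures. In the side view its top appears where a button standing 6 mm up should be.
- **Leg position:** the pictures put it at about 0.071 m, within the play around 0.070 m.
- **Lock:** a further push met a hard stop, with the force rising to 13 N over 0.2 mm.
- **Letting go:** the force on the tool was back to about zero after I retracted.
- **Other objects:** in the top view the bowl and paperweight sit at the same pixels as before. The bottle and ink stone look unmoved, but I did not measure them.

**One disagreement:** in the side pictures the closed fingertips looked about 30 mm higher than the reported tool position. I set the height to be safe either way, and contact came where the reported horizontal position predicted. I did not find the cause of the height difference.

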